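# Stack and close two optical columns on the breadboard

## Robot

A 7-joint arm with a two-finger parallel gripper is mounted at the origin on the work surface. World frame = base frame: x ahead of the robot, y to its left, z up, the work surface at z = 0. Lengths are in m, angles in rad, forces in N, time in s.
With the tool pointing down it reaches from about 0.4 to 0.85 m from the base axis. Payload 4.5 kg.
Tool frame: the origin (TCP) lies at the very end of the fingers, on their centre line; the grasp point (between the pads) lies 19 mm behind it (r.grip_point_offset is the distance from the TCP to the grasp point, in m); y points along the fingers, x is the direction in which the jaws open and shut, and the axes are right-handed (so a half turn about y gives the same grasp; the last joint's range is limited). The gripper opens to 88 mm and grips with 3 to 60 N. Pads are 18 mm wide; open, the fingers measure 123 mm over their backs; the gripper's body (75 mm by 187 mm) begins 45 mm behind the grasp point.
Start: joints at [-1.157, 0.689, -0.195, 1.565, 0.157, 0.902, -0.215], TCP at [0.232, 0.58, 0.208] pointing down, gripper open.
Joint ranges: [-3.01, 3.01], [-0.46, 2.08], [-1.47, 1.51], [0.13, 2.56], [-1, 4.14], [0.04, 2.09], [-2.66, 2.66]. Speed limits (rad/s): [2.57, 2.57, 3.14, 3.14, 3.14, 3.14, 3.14].

## Interface

Orientations are given as a unit quaternion [x, y, z, w].
In Python, from plant import get_state, snapshot, camera_params, job, r gives the robot as it stands.
- The arm moves only by the tool carry_out, never from a script. Its arguments are lists of equal length, an entry for each row: "offset": the shift along the world's x, y, z in m, a list of three; "twist": the turn about the world's z in degrees. In form: {"offset": [[tx, ty, tz], ...], "twist": [twist, ...]}. A call has 1 to 8 rows; each row shifts and turns the commanded pose from where the row before left it; what a row does not reach is not made up. A row lasts 1/8 s, in which the tool goes at most 62.5 mm and 10.7 degrees, less where a joint would pass 70% of its speed; a pose out of reach is approached as far as the arm can. A call with a gripper value outside its range is refused whole. "grip" is the finger opening in m, from 0 to 0.0881, set as the call begins (left out, the last holds). The fingers move at their own pace and stop on an object; "newtons" is the grip in N (left out, the last holds). Time passes only in rows, so rows that do not move let the fingers close. It gives the time, the measured TCP pose, the force and the opening at its end, in the units of the state.
- get_state(): the state, without advancing time (a new reading comes with each control period).
- snapshot(name): name is "scene" or "top" or "wrist"; returns the picture (480x640x3 uint8, red, green, blue); there is no depth.
- camera_params(name): a dict with "camera_matrix" (3x3 intrinsics, pixels), "dist_coeffs" ([k1, k2, p1, p2, k3] as OpenCV has them; the pictures are not rectified), "eye" and "orientation" of the camera in the world. Camera axes: x right, y up, looking along -z (the intrinsics and any distortion apply to the point x, -y, -z); pixel columns grow to the right and rows downward; lengths in m; the calibration is good to about 2 mm. A picture is of the moment at which its call begins: read the wrist's pose just before it. camera_params takes no time and is no camera call; for the wrist camera it gives the pose at the moment of the call.
- job.finish_job(): hands the job in, once; it reports no verdict.
The state is a dict: "clock": time; "q": joint angles; "qd": joint speeds; "joint_torque": joint torques, N m; "tool_pos": TCP position; "eef_rot": TCP orientation; "contact_force": force on the tool from outside, world axes, zero at the start; "moment": the same for the moment, N m; "opening": opening from 0.0 (shut) to 1.0 (fully open).
Only numpy, scipy, OpenCV 4.12 (cv2) and the standard library are available. Lean on these libraries where they do the work, as an engineer would, in place of code of your own. Each camera call takes 0.05 s, during which the arm holds its last target. There are 200 camera calls.

## Task

Work in this order so that dust stays out. First build the camera column on the round seat: the white tube down over the seat's stub, then the lens cell on the tube, then the round dust cap with the knob on the lens cell; after that put the filter box down over the stub of the square seat and close it with its square cover, both squared up with the seat. Every part must sit fully down on the one below, foot in the opening, and be let go; keep the lens cell upright throughout, and leave the slide box, the post holder and the screwdriver where they are.

Things in the scene. Friction and masses are not known exactly. Their poses are not given: they have to be found in the camera images.
- round_seat: Fixed round dark steel flange, diameter 90, 12 thick, with a round steel stub in its middle: diameter 28, tapering to 22 at the tip, from z 12 to z 22. Origin: centre of its underside, on the table; z up. (Sizes in mm.)
- square_seat: Fixed square dark steel plate 84 x 84, 10 thick, with a square steel stub in its middle, 28 x 28 (23 x 23 near the tip), sides parallel to the plate's, from z 10 to z 20. Origin: centre of its underside, on the table; z up, x and y parallel to its sides. (Sizes in mm.)
- tube: White plain round tube standing upright, open at both ends: outer diameter 50, bore 38, 50 tall, about 120 g. Origin: centre of its lower end; z up along its axis. Seated, its origin is 12 above the round seat's. (Sizes in mm.)
- lens_cell: Dark metal round cell with a glass lens in its top: a foot of diameter 28 from z 0 to 8 (chamfered), a body of diameter 56 from z 8 to 36, and in the top a round recess of diameter 40, 8 deep, with the glass at its floor. About 160 g. Origin: centre of the foot's underside; z up. It stands on its foot. Seated, the foot is in the tube's bore, the body rests on the tube's end and its origin is 42 above the tube's. (Sizes in mm.)
- dust_cap: Black plastic round cap: a foot of diameter 28 from z 0 to 6 (chamfered), a disc of diameter 50 from z 6 to 14 and an upright round knob of diameter 18 from z 14 to 42. About 50 g. Origin: centre of the foot's underside; z up. Seated, the foot is in the lens cell's recess, the disc rests on its rim and its origin is 30 above the lens cell's. (Sizes in mm.)
- filter_box: Bare aluminium square box open at top and bottom: 52 x 52 outside, walls 6 (opening 40 x 40), 46 tall, a round window drawn on each side. About 150 g. Origin: centre of its lower end; z up, x and y square to its sides. Seated, its origin is 10 above the square seat's; any of the four ways round will do. (Sizes in mm.)
- box_cover: Bare aluminium square cover: a square foot 28 x 28 from z 0 to 6 (23 x 23 in its lowest 3), a plate 56 x 56 from z 6 to 13, and an upright grip bar on top, 42 long along x, 12 wide along y, from z 13 to 41. About 80 g. Origin: centre of the foot's underside; z up. Seated, the foot is in the box's opening, the plate rests on its walls and its origin is 40 above the box's; any of the four ways round will do. (Sizes in mm.)
- slide_box: Bystander, to be left alone: loose white plastic box with a blue lid, 104 x 79, 48 tall. Origin: centre of its underside. (Sizes in mm.)
- post_holder: Bystander, to be left alone: loose dark metal post on a round foot of diameter 60, 88 tall. Origin: centre of its underside. (Sizes in mm.)
- screwdriver: Bystander, to be left alone: screwdriver 190 long with a black handle, lying flat beyond the seats. Origin: under its middle; x along it towards the tip. (Sizes in mm.)
Not all that is in view belongs to the job. What is shaped like the tube but red is not meant.

How it is judged:
On the way, in this order (a step that is already met when the one before it is completed fails the run):
1. the tube is fully down over the stub of the round seat (horizontal distance between tube and round_seat below 0.008 m and z of tube in the frame of round_seat between 0.008 and 0.016 m and angle between tube's own z axis and vertical below 0.1 rad), for 0.2 s.
2. the lens cell is seated on the tube (horizontal distance between lens_cell and tube below 0.008 m and z of lens_cell in the frame of tube between 0.038 and 0.046 m and angle between lens_cell's own z axis and vertical below 0.1 rad), for 0.2 s.
3. the dust cap is seated on the lens cell (horizontal distance between dust_cap and lens_cell below 0.008 m and z of dust_cap in the frame of lens_cell between 0.026 and 0.034 m and angle between dust_cap's own z axis and vertical below 0.1 rad), for 0.2 s.
4. the filter box is fully down over the stub of the square seat, square with it (horizontal distance between filter_box and square_seat below 0.008 m and z of filter_box in the frame of square_seat between 0.006 and 0.014 m and angle between filter_box's own z axis and vertical below 0.1 rad and (angle between the x axis of filter_box and the x axis of square_seat, either way round below 0.2 rad or angle between the x axis of filter_box and the y axis of square_seat, either way round below 0.2 rad)), for 0.2 s.
5. the cover is seated on the filter box, square with it (horizontal distance between box_cover and filter_box below 0.008 m and z of box_cover in the frame of filter_box between 0.036 and 0.044 m and angle between box_cover's own z axis and vertical below 0.1 rad and (angle between the x axis of box_cover and the x axis of filter_box, either way round below 0.2 rad or angle between the x axis of box_cover and the y axis of filter_box, either way round below 0.2 rad)), for 0.2 s.
At the end, for the whole second after the job is handed in: Tube on round seat, lens cell on tube, dust cap on lens cell; filter box on square seat, cover on box: each at rest, centred within 8 mm, at its seated height within 4 mm and upright within 0.1 rad; box and cover square with the part below within 0.2 rad, any way round (all of step 1 and all of step 2 and all of step 3 and all of step 4 and all of step 5 and linear speed of each of tube, lens_cell, dust_cap, filter_box, box_cover below 0.02 m/s); the robot touches nothing.
It fails at once if the slide box is moved more than 25 mm (distance of slide_box from where it was at the start of the episode above 0.025 m).
It fails at once if the post holder is moved more than 25 mm (distance of post_holder from where it was at the start of the episode above 0.025 m).
It fails at once if the screwdriver is moved more than 25 mm (distance of screwdriver from where it was at the start of the episode above 0.025 m).
It fails at once if the lens cell is tipped more than 0.6 rad (angle between lens_cell's own z axis and vertical above 0.6 rad).
It also fails if it takes over 128 s, if anything falls off the work surface, if the arm or the gripper's body presses on something with over 40 N, if the wrist force passes 120 N, or if a joint passes its speed limit or range.

## Working session

There is one attempt and no reset: what is moved stays moved. The work goes in short steps, Python scripts to look and compute and a tool call to move; the robot and the scene stay as the last step left them, time stands still between calls to the robot, and variables do not carry over. Pictures are saved under pics/ and viewed, about 12 in all and at most 16, crops included, and the job is handed in when it is done.

Besides the shell and the picture viewer there is one more tool, called after "Request:" by a JSON object that holds its "fn" and its "kwargs". carry_out: Moves the arm, as the interface text tells. Its arguments: {"type":"object","properties":{"offset":{"type":"array"},"twist":{"type":"array"},"grip":{"type":"number"},"newtons":{"type":"number"}},"required":["offset","twist"]}

```bash
ls; mkdir -p pics; python3 - <<'E'
from plant import get_state,snapshot,camera_params
import cv2
print(get_state())
for n in("scene","top","wrist"):
    p=camera_params(n);print(n,p)
    cv2.imwrite(f"pics/a_{n}.png",snapshot(n)[:,:,::-1])
E
```

```text
pics
{'clock': 0.0, 'q': array([-1.15717641,  0.69002511, -0.19450117,  1.56635131,  0.1573297 ,
        0.90246963, -0.21509868]), 'qd': array([ 0.00026095,  0.00206328,  0.00082928, -0.00153514, -0.00183191,
        0.00011353, -0.00022921]), 'joint_torque': array([-2.32276670e-04, -5.27565479e+01, -1.26695450e+00, -1.53430277e+01,
       -5.26409259e-02,  6.47666340e-03,  1.78392452e-04]), 'tool_pos': array([0.23152774, 0.57979163, 0.20678215]), 'eef_rot': array([ 0.5857904 ,  0.39614216, -0.39716397, -0.58496306]), 'contact_force': array([0.38868002, 0.47920751, 0.67287152]), 'moment': array([-0.03277839, -0.0690462 , -0.04391465]), 'opening': 1.0014960495107197}
scene {'camera_matrix': array([[553.06751244,   0.        , 325.52166634],
       [  0.        , 553.06751244, 228.02088619],
       [  0.        ,   0.        ,   1.        ]]), 'dist_coeffs': array([-0.14194407,  0.        ,  0.        ,  0.        ,  0.        ]), 'eye': array([ 1.09621955, -0.10670978,  0.90737742]), 'orientation': array([0.20193339, 0.16425821, 0.60961622, 0.74873908])}
top {'camera_matrix': array([[539.05000453,   0.        , 322.58679312],
       [  0.        , 539.05000453, 244.71158429],
       [  0.        ,   0.        ,   1.        ]]), 'dist_coeffs': array([0.03890325, 0.        , 0.        , 0.        , 0.        ]), 'eye': array([ 0.45322774, -0.01966808,  1.13310917]), 'orientation': array([ 0.0632549 , -0.04290422, -0.69693948,  0.71304517])}
wrist {'camera_matrix': array([[422.95174914,   0.        , 325.44073631],
       [  0.        , 422.95174914, 245.65892912],
       [  0.        ,   0.        ,   1.        ]]), 'dist_coeffs': array([0.00424698, 0.        , 0.        , 0.        , 0.        ]), 'eye': array([0.16066076, 0.60799195, 0.38394768]), 'orientation': array([-0.1236184 , -0.0826663 ,  0.55461903,  0.81870783])}
```

View pics/a_top.png

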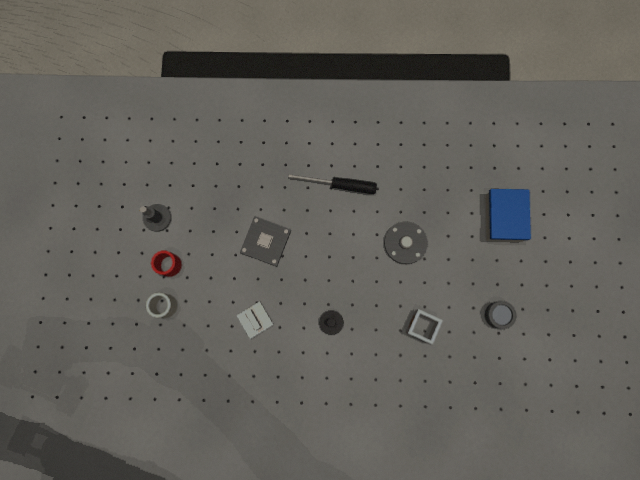

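View pics/a_scene.png

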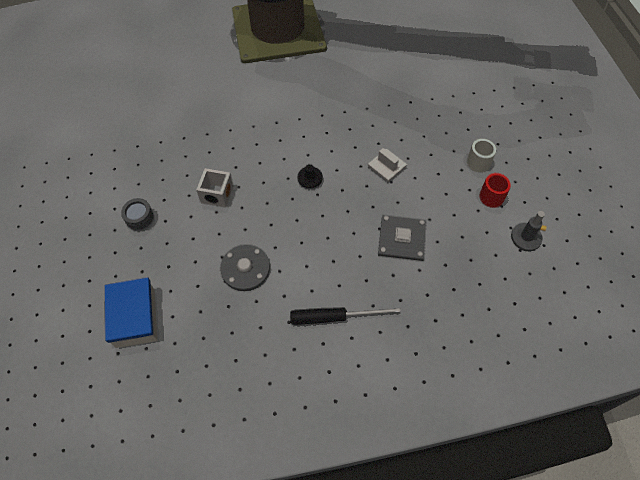

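```bash
cat > h.py <<'E'
import numpy as np,cv2
from scipy.spatial.transform import Rotation as R
from plant import get_state,snapshot,camera_params
def ray(p,uv,z):
    "pixels -> world points on plane z"
    n=cv2.undistortPoints(np.array(uv,float).reshape(-1,1,2),p["camera_matrix"],p["dist_coeffs"])[:,0]
    d=R.from_quat(p["orientation"]).apply(np.c_[n[:,0],-n[:,1],-np.ones(len(n))])
    return p["eye"]+d*((z-p["eye"][2])/d[:,2])[:,None]
def proj(p,X):
    c=R.from_quat(p["orientation"]).inv().apply(np.array(X,float).reshape(-1,3)-p["eye"])
    return cv2.projectPoints(c*[1,-1,-1],np.zeros(3),np.zeros(3),p["camera_matrix"],p["dist_coeffs"])[0][:,0]
def blob(img,x0,y0,x1,y1,f):
    "largest blob in roi where f(hsv float) holds; returns hull in full pixels"
    hsv=cv2.cvtColor(img[y0:y1,x0:x1],cv2.COLOR_RGB2HSV).astype(float)
    m=cv2.morphologyEx(f(hsv).astype(np.uint8),cv2.MORPH_OPEN,np.ones((2,2)))
    c=max(cv2.findContours(m,0,cv2.CHAIN_APPROX_NONE)[0],key=cv2.contourArea)
    return cv2.convexHull(c)[:,0]+[x0,y0]
def outline(p,hull,z):
    "centre, sides, angle (mm, deg) of the min-area rect of hull cast on plane z"
    w=ray(p,hull,z)[:,:2].astype(np.float32)*1000
    c,s,a=cv2.minAreaRect(w); return np.round(c,1),np.round(s,1),round(a,1)
bright=lambda t:(lambda h:h[...,2]>t)
dark=lambda t:(lambda h:h[...,2]<t)
E
python3 - <<'E'
from h import *
im=cv2.imread("pics/a_top.png")[:,:,::-1].copy();p=camera_params("top")
V=im.max(2)
for n,u,v in[("bg",200,350),("tube",148,305),("cover",250,322),("box",415,318),("seat",395,235),("lens",490,315),("cap",322,322),("sq",252,245),("stubsq",265,240)]:
    print(n,im[v,u],end=' ')
print()
for n,roi,f,z in[("tube",(140,285,180,325),bright(135),.05),("red",(145,245,185,285),lambda h:(h[...,1]>120),.05),
 ("cover",(230,295,280,345),bright(140),.013),("box",(400,300,450,350),bright(135),.046),
 ("rseat",(375,215,437,272),dark(80),.012),("sseat",(235,210,297,272),dark(80),.010),
 ("lens",(478,295,522,335),dark(80),.036),("cap",(312,305,350,340),dark(60),.014),
 ("post",(130,195,180,235),dark(80),.006),("slide",(470,175,550,255),lambda h:h[...,1]>120,.048)]:
    try: print(n,*outline(p,blob(im,*roi,f),z))
    except Exception as e: print(n,e)
E
```

```text
bg [97 93 89] tube [114 115 110] cover [140 143 136] box [139 142 140] seat [73 71 67] lens [75 74 72] cap [43 42 39] sq [72 70 67] stubsq [143 135 126] 
tube [478.  359.2] [20.   4.1] 24.6
red [570.3 329.3] [62.2 48.4] 72.9
cover [461.3 149.8] [54.  53.5] 32.6
box [ 456.7 -195.4] [50.4 50. ] 66.8
rseat [ 628.1 -158.8] [89.  89.7] 0.5
sseat [625.4 132.3] [89.2 84.8] 71.3
lens [ 482.8 -340.2] [55.2 68.9] 1.5
cap [459.3  -8.6] [46.6 49.3] 1.5
post [673.1 369.1] [58.9 60.9] 1.2
slide [ 686.3 -365.1] [104.   79.4] 0.1
```

```bash
python3 - <<'E'
from h import *
p=camera_params("top")
print("tube",ray(p,[[159,305]],.05))
im=cv2.imread("pics/a_top.png")[:,:,::-1].copy()
for t in (102,106,110):print(outline(p,blob(im,140,288,180,325,bright(t)),.05))
s=get_state();r=R.from_quat(s["eef_rot"]);print(r.as_matrix().round(3))
w=camera_params("wrist");rw=R.from_quat(w["orientation"]);print("view dir",rw.apply([0,0,-1]).round(3),"cam in tool",r.inv().apply(w["eye"]-s["tool_pos"]).round(4), "look at z=.05", ray(w,[[325,245]],.05))
print("tcp at pix",proj(w,[s["tool_pos"]]))
E
```

```text
tube [[0.48770287 0.33905802 0.05      ]]
(array([496.8, 344.6]), array([72.9, 50.2]), 24.1)
(array([485.8, 339.1]), array([47.8, 48.7]), 1.2)
(array([485.8, 339.2]), array([47.8, 48.6]), 1.2)
[[ 0.371 -0.    -0.929]
 [ 0.929 -0.001  0.371]
 [-0.001 -1.    -0.   ]]
view dir [ 0.273 -0.11  -0.956] cam in tool [-0.0004 -0.177   0.0762] look at z=.05 [[0.25527143 0.56930549 0.05      ]]
tcp at pix [[326.54110723 291.58098986]]
```

Request:
{"fn": "carry_out", "kwargs": {"offset": [[0.032,-0.03,-0.005],[0.032,-0.03,-0.01],[0.032,-0.03,-0.015],[0.032,-0.03,-0.015],[0.032,-0.03,-0.015],[0.032,-0.03,-0.015],[0.032,-0.03,-0.01],[0.031,-0.031,0.0]], "twist": [3,3,3,3,3,3,2,2], "grip": 0.088, "newtons": 25}}

```text
clock: 1.15
tool_pos: [0.4871, 0.3379, 0.1215]
eef_rot: [-0.499, -0.501, 0.502, 0.499]
contact_force: [-0.1, -0.3, 0.3]
opening: 0.995
```

```bash
python3 - <<'E'
from h import *
s=get_state();p=camera_params("wrist");im=snapshot("wrist")
print(s["tool_pos"],R.from_quat(s["eef_rot"]).as_matrix()[:,0].round(3),s["clock"])
cv2.imwrite("pics/b.png",im[:,:,::-1]); print(proj(p,[[.4865,.339,.05]]))
E
```

```text
[0.48709955 0.33788949 0.12145936] [-0.005  1.    -0.001] 1.15
[[328.03474034 244.81872185]]
```

View pics/b.png

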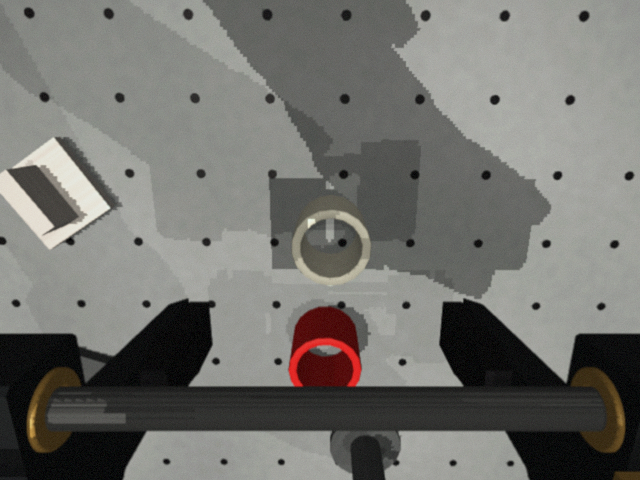

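Request:
{"fn": "carry_out", "kwargs": {"offset": [[-0.001,0.002,-0.04],[0,0,-0.045],[0,0,-0.022],[0,0,0],[0,0,0],[0,0,0],[0,0,0],[0,0,0]], "twist": [0,0,0,0,0,0,0,0]}}

```text
clock: 2.2
tool_pos: [0.486, 0.3416, 0.0162]
eef_rot: [0.499, 0.501, -0.501, -0.499]
contact_force: [-0.2, -0.1, 0.5]
opening: 0.997
```

Request:
{"fn": "carry_out", "kwargs": {"offset": [[0,0,0],[0,0,0],[0,0,0],[0,0,0],[0,0,0],[0,0,0]], "twist": [0,0,0,0,0,0], "grip": 0.03}}

```text
clock: 2.95
tool_pos: [0.4857, 0.3414, 0.0156]
eef_rot: [-0.499, -0.501, 0.501, 0.499]
contact_force: [0.1, -1.3, -1.2]
opening: 0.548
```

Request:
{"fn": "carry_out", "kwargs": {"offset": [[0,0,0.03],[0,-0.01,0.04],[0.012,-0.035,0.02],[0.014,-0.052,0],[0.015,-0.055,0],[0.015,-0.055,0],[0.015,-0.055,0],[0.015,-0.055,0]], "twist": [0,0,0,0,0,0,0,0]}}

```text
clock: 3.95
tool_pos: [0.5719, 0.0227, 0.1056]
eef_rot: [0.499, 0.501, -0.501, -0.499]
contact_force: [0.5, 0.2, -0.8]
opening: 0.55
```

Request:
{"fn": "carry_out", "kwargs": {"offset": [[0.015,-0.055,0],[0.015,-0.055,0],[0.014,-0.045,0],[0.012,-0.028,0],[0,0,0],[0,0,0]], "twist": [0,0,0,0,0,0]}}

```text
clock: 4.7
tool_pos: [0.6272, -0.1568, 0.1054]
eef_rot: [0.498, 0.502, -0.501, -0.499]
contact_force: [0.3, 0.4, -1.2]
opening: 0.549
```

```bash
python3 - <<'E'
from h import *
s=get_state();p=camera_params("wrist");im=snapshot("wrist")
print(s["tool_pos"],R.from_quat(s["eef_rot"]).as_matrix()[:,0].round(3),s["clock"],s["opening"])
cv2.imwrite("pics/c.png",im[:,:,::-1]); print(proj(p,[[.628,-.159,.012],s["tool_pos"]+[0,0,.034]]))
E
```

```text
[ 0.62718656 -0.15683651  0.10541623] [-0.005  1.     0.002] 4.7 0.5494115688394038
[[322.61102556 237.19436088]
 [326.62053276 327.89818154]]
```

View pics/c.png

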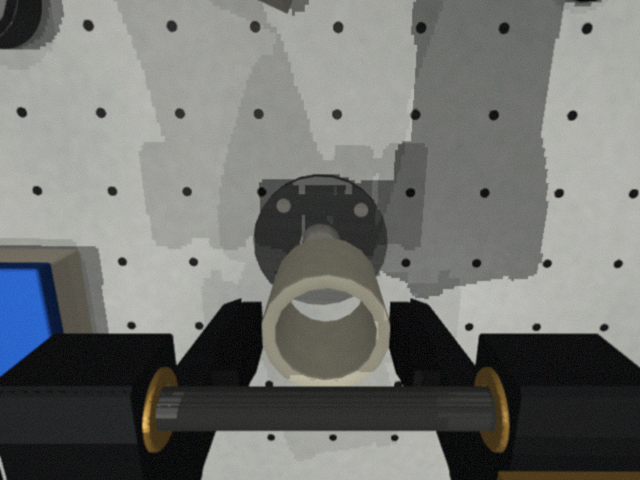

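Request:
{"fn": "carry_out", "kwargs": {"offset": [[0.001,-0.003,-0.03],[0,0,-0.02],[0,0,-0.013],[0,0,-0.01],[0,0,-0.006],[0,0,0],[0,0,0]], "twist": [0,0,0,0,0,0,0]}}

```text
clock: 5.62
tool_pos: [0.6288, -0.1612, 0.0276]
eef_rot: [0.499, 0.501, -0.501, -0.499]
contact_force: [-2.8, 0.8, 6.1]
opening: 0.547
```

Request:
{"fn": "carry_out", "kwargs": {"offset": [[0,0,0],[0,0,0],[0,0,0],[0,0,0],[0,0,0.03],[0,0,0.05],[0,0,0.03]], "twist": [0,0,0,0,0,0,0], "grip": 0.088}}

```text
clock: 6.5
tool_pos: [0.6297, -0.1615, 0.1389]
eef_rot: [0.5, 0.502, -0.5, -0.498]
contact_force: [0.8, -0.7, -0.6]
opening: 0.998
```

```bash
cat > look.py <<'E'
import sys
from h import *
def look(name,pts):
    s=get_state();p=camera_params("wrist");im=snapshot("wrist")
    print(s["tool_pos"].round(4),R.from_quat(s["eef_rot"]).as_matrix()[:,0].round(3),s["clock"],round(s["opening"],3))
    cv2.imwrite(f"pics/{name}.png",im[:,:,::-1]); print(proj(p,pts).round(1).tolist()); return p,im
E
python3 - <<'E'
from look import *
p,im=look("d",[[.628,-.1605,.062]])
h=blob(im,200,150,450,380,bright(120)); print(outline(p,h,.062))
E
```

```text
[ 0.6297 -0.1615  0.1389] [-0.004  1.    -0.   ] 6.5 0.998
[[327.7, 240.1]]
(array([ 650.9, -165. ]), array([156. , 168.2]), 0.2)
```

View pics/d.png

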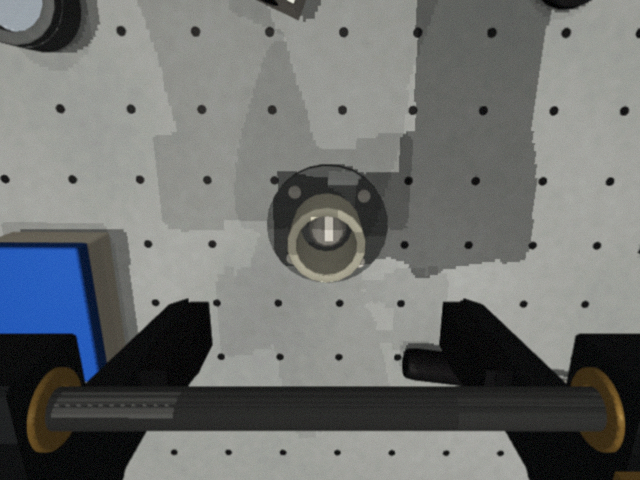

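Request:
{"fn": "carry_out", "kwargs": {"offset": [[-0.03,-0.036,0],[-0.04,-0.048,-0.005],[-0.04,-0.048,-0.01],[-0.025,-0.03,-0.005],[-0.011,-0.012,0],[0,0,0]], "twist": [0,0,0,0,0,0]}}

```text
clock: 7.3
tool_pos: [0.4835, -0.3348, 0.1169]
eef_rot: [0.499, 0.501, -0.501, -0.499]
contact_force: [0.1, 0.0, 0.8]
opening: 0.999
```

```bash
python3 - <<'E'
from look import *
print(ray(camera_params("top"),[[501,315]],.034))
p,im=look("e",[[.484,-.335,.036]])
E
```

```text
[[ 0.48488385 -0.34552085  0.034     ]]
[ 0.4835 -0.3348  0.1169] [-0.003  1.     0.   ] 7.3 0.999
[[325.8, 241.8]]
```

View pics/e.png

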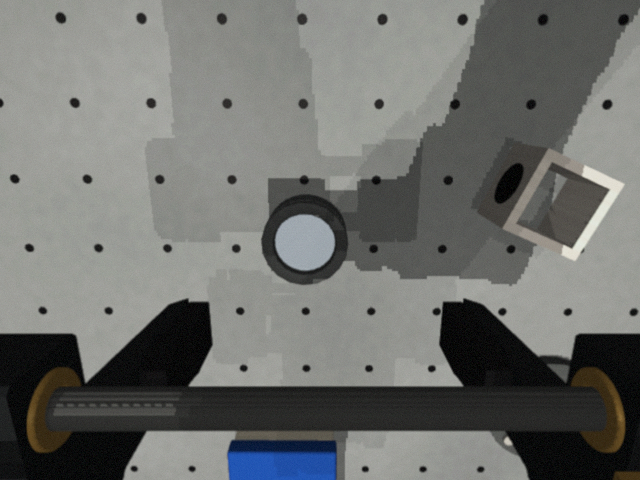

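Request:
{"fn": "carry_out", "kwargs": {"offset": [[0,-0.012,-0.02],[0,0,-0.04],[0,0,-0.035],[0,0,-0.012],[0,0,0],[0,0,0]], "twist": [0,0,0,0,0,0]}}

```text
clock: 8.1
tool_pos: [0.4845, -0.347, 0.0108]
eef_rot: [0.5, 0.501, -0.501, -0.498]
contact_force: [0.4, -0.1, -0.6]
opening: 1.001
```

Request:
{"fn": "carry_out", "kwargs": {"offset": [[0,0,0],[0,0,0],[0,0,0],[0,0,0],[0,0,0],[0,0,0]], "twist": [0,0,0,0,0,0], "grip": 0.04}}

```text
clock: 8.85
tool_pos: [0.4833, -0.3468, 0.0097]
eef_rot: [0.499, 0.501, -0.501, -0.499]
contact_force: [-0.4, -0.2, -0.1]
opening: 0.457
```

```bash
python3 - <<'E'
from look import *
p,im=look("f",[[.4835,-.347,.036]])
E
```

```text
[ 0.4833 -0.3468  0.0097] [-0.004  1.     0.   ] 8.85 0.457
[[325.8, 319.0]]
```

View pics/f.png

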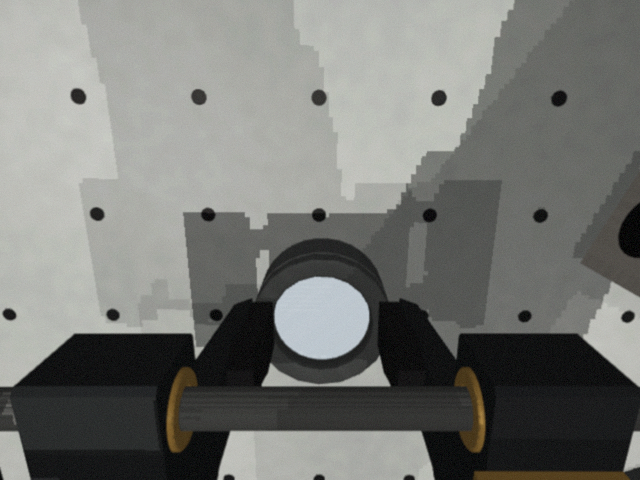

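Request:
{"fn": "carry_out", "kwargs": {"offset": [[0,0,0],[0,0,0],[0,0,0]], "twist": [0,0,0], "grip": 0.034}}

```text
clock: 9.28
tool_pos: [0.4833, -0.3468, 0.0098]
eef_rot: [0.499, 0.501, -0.501, -0.499]
contact_force: [0.3, -0.2, -0.6]
opening: 0.388
```

```bash
python3 - <<'E'
from look import *
p=camera_params("scene");im=snapshot("scene");s=get_state();print(s["opening"],s["contact_force"])
u,v=proj(p,[[.4835,-.347,.03]])[0].astype(int);print(u,v)
c=im[max(v-70,0):v+70,max(u-90,0):u+90,::-1];cv2.imwrite("pics/g.png",cv2.resize(c,None,fx=4,fy=4,interpolation=cv2.INTER_CUBIC))
E
```

```text
0.3856713521775982 [ 0.4560826   0.04536982 -0.04932891]
136 209
```

View pics/g.png

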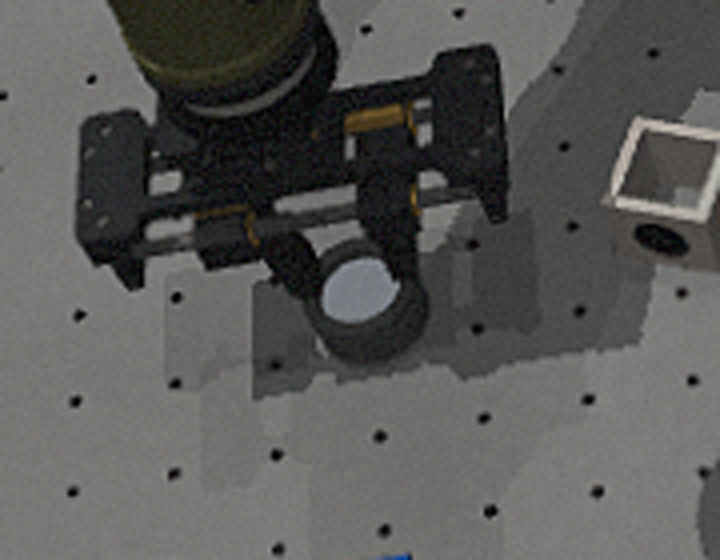

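```bash
python3 - <<'E'
from look import *
p,im=look("h",[[.4835,-.347,.028]])
f=lambda h:(h[...,2]>150)&(h[...,0]>90)&(h[...,0]<130)&(h[...,1]>12)
for n,roi,z in(("f",(260,260,400,370),.028),("h",(240,240,420,380),.028)):
    i=cv2.imread(f"pics/{n}.png")[:,:,::-1].copy(); h=blob(i,*roi,f); print(n,cv2.boundingRect(h.astype(np.int32)),outline(p,h,z))
i=cv2.imread("pics/e.png")[:,:,::-1].copy();print(cv2.boundingRect(blob(i,250,190,360,290,f).astype(np.int32)))
a=cv2.imread("pics/f.png")[220:460,180:470];b=cv2.imread("pics/h.png")[220:460,180:470]
cv2.imwrite("pics/h2.png",cv2.resize(np.hstack([a,b]),None,fx=1.35,fy=1.35))
E
```

```text
[ 0.4833 -0.3468  0.0098] [-0.004  1.     0.   ] 9.325 0.386
[[325.8, 310.0]]
f (276, 278, 94, 82) (array([ 488. , -348.4]), array([37.1, 38.7]), 0.2)
h (280, 278, 90, 82) (array([ 487.9, -347.2]), array([37.4, 36.4]), 2.6)
(277, 216, 58, 55)
```

View pics/h2.png

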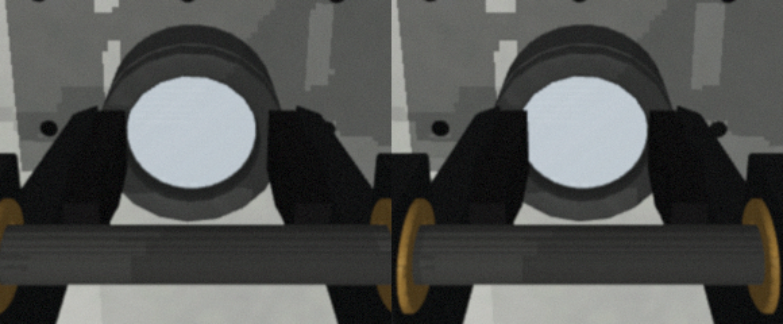

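Request:
{"fn": "carry_out", "kwargs": {"offset": [[0.002,-0.001,0],[0.002,0,0],[0,0,0],[0,0,0],[0,0,0]], "twist": [0,0,0,0,0], "grip": 0.088}}

```text
clock: 10.0
tool_pos: [0.4872, -0.3478, 0.0098]
eef_rot: [-0.499, -0.501, 0.501, 0.499]
contact_force: [0.1, -0.3, 1.0]
opening: 0.927
```

```bash
python3 - <<'E'
from look import *
from plant import r
print(r.grip_point_offset)
p=camera_params("scene");im=snapshot("scene");s=get_state();t=s["tool_pos"];print(t,s["opening"])
P=[t+[0,y,z] for y in(-.046,.046) for z in(0,.019,.027)]
i=im[:,:,::-1].copy();q=proj(p,P)
u0,v0=60,130;c=cv2.resize(i[v0:v0+130,u0:u0+170],None,fx=4.5,fy=4.5,interpolation=cv2.INTER_CUBIC)
for (u,v),k in zip(q,[(0,0,255),(0,255,0),(255,255,0)]*2):cv2.circle(c,(int((u-u0+.5)*4.5),int((v-v0+.5)*4.5)),3,k,-1)
cv2.imwrite("pics/i.png",c)
E
```

```text
0.0187
[ 0.48723867 -0.34779126  0.00980726] 0.9751536516114612
```

View pics/i.png

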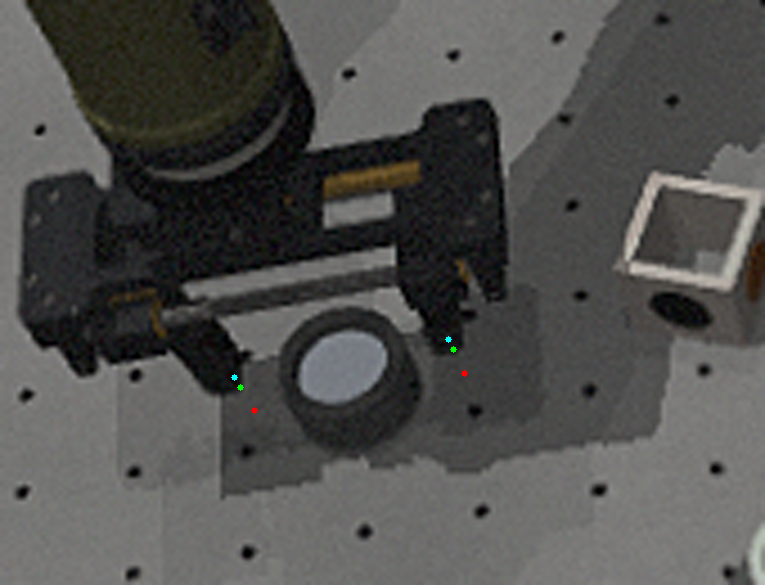

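Request:
{"fn": "carry_out", "kwargs": {"offset": [[0,0,-0.004],[0,0,-0.005],[0,0,-0.005],[0,0,-0.004],[0,0,0],[0,0,0]], "twist": [0,0,0,0,0,0]}}

```text
clock: 10.8
tool_pos: [0.4874, -0.3478, -0.0082]
eef_rot: [0.499, 0.501, -0.501, -0.499]
contact_force: [0.3, 0.6, 0.1]
opening: 0.994
```

Request:
{"fn": "carry_out", "kwargs": {"offset": [[0,0,0],[0,0,0],[0,0,0],[0,0,0],[0,0,0]], "twist": [0,0,0,0,0], "grip": 0.045}}

```text
clock: 11.42
tool_pos: [0.4873, -0.3479, -0.0081]
eef_rot: [0.499, 0.501, -0.501, -0.499]
contact_force: [0.4, 0.0, 0.9]
opening: 0.622
```

Request:
{"fn": "carry_out", "kwargs": {"offset": [[0,0,0.02],[0,0.005,0.045],[0.01,0.025,0.035],[0.03,0.04,0.01],[0.036,0.045,0],[0.036,0.045,0],[0.022,0.02,0],[0.008,0.007,0]], "twist": [0,0,0,0,0,0,0,0]}}

```text
clock: 12.42
tool_pos: [0.6306, -0.1582, 0.1029]
eef_rot: [0.498, 0.503, -0.501, -0.498]
contact_force: [0.0, 0.7, -1.9]
opening: 0.622
```

Request:
{"fn": "carry_out", "kwargs": {"offset": [[0,0,0],[0,0,0]], "twist": [0,0]}}

```text
clock: 12.68
tool_pos: [0.6277, -0.1633, 0.1017]
eef_rot: [-0.5, -0.5, 0.501, 0.5]
contact_force: [0.0, -0.7, -1.8]
opening: 0.627
```

```bash
python3 - <<'E'
from look import *
p,im=look("j",[[.6295,-.1608,.062]])
cv2.imwrite("pics/j2.png",im[100:440,150:500,::-1])
E
```

```text
[ 0.6277 -0.1633  0.1017] [-0.002  1.    -0.002] 12.675 0.627
[[330.9, 266.0]]
```

View pics/j2.png

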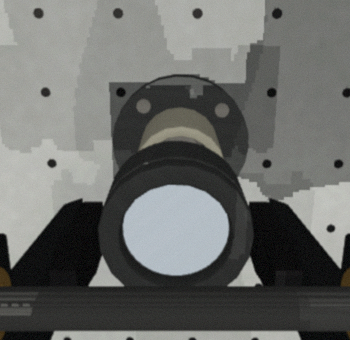

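Request:
{"fn": "carry_out", "kwargs": {"offset": [[0.0015,0.002,0],[0,0,-0.02],[0,0,-0.014],[0,0,-0.01],[0,0,-0.006],[0,0,-0.004],[0,0,0],[0,0,0]], "twist": [0,0,0,0,0,0,0,0]}}

```text
clock: 13.72
tool_pos: [0.6312, -0.1588, 0.0482]
eef_rot: [0.499, 0.501, -0.501, -0.499]
contact_force: [-1.2, -0.1, -1.6]
opening: 0.623
```

Request:
{"fn": "carry_out", "kwargs": {"offset": [[-0.0015,-0.002,0],[0,0,-0.002],[0,0,-0.001],[0,0,0],[0,0,0]], "twist": [0,0,0,0,0]}}

```text
clock: 14.35
tool_pos: [0.6294, -0.1613, 0.0459]
eef_rot: [-0.499, -0.501, 0.501, 0.499]
contact_force: [-1.6, -0.5, 6.8]
opening: 0.625
```

Seated height reached with 6.8 N support; release and rise.

Request:
{"fn": "carry_out", "kwargs": {"offset": [[0,0,0],[0,0,0],[0,0,0],[0,0,0],[0,0,0.03],[0,0,0.05],[0,0,0.04],[0,0,0]], "twist": [0,0,0,0,0,0,0,0], "grip": 0.088}}

```text
clock: 15.35
tool_pos: [0.6319, -0.1608, 0.1684]
eef_rot: [0.501, 0.503, -0.499, -0.497]
contact_force: [0.9, 0.1, -0.3]
opening: 0.999
```

```bash
python3 - <<'E'
from look import *
f=lambda h:(h[...,2]>140)&(h[...,0]>90)&(h[...,0]<130)&(h[...,1]>12)
p,im=look("k",[[.6295,-.161,.082]])
h=blob(im,220,150,430,340,f);print(cv2.boundingRect(h.astype(np.int32)),outline(p,h,.082))
t=camera_params("top");i=snapshot("top");cv2.imwrite("pics/k_top.png",i[:,:,::-1])
E
```

```text
[ 0.6319 -0.1608  0.1684] [-0.004  1.    -0.001] 15.35 0.999
[[325.9, 234.4]]
(296, 206, 60, 57) (array([ 629.6, -161.3]), array([37.7, 38.1]), 1.4)
```

Request:
{"fn": "carry_out", "kwargs": {"offset": [[-0.02,0.018,0],[-0.035,0.03,0],[-0.04,0.035,-0.02],[-0.04,0.035,-0.03],[-0.025,0.022,-0.018],[-0.011,0.012,0],[0,0,0],[0,0,0]], "twist": [0,0,0,0,0,0,0,0]}}

```text
clock: 16.45
tool_pos: [0.4601, -0.0097, 0.0971]
eef_rot: [0.5, 0.501, -0.5, -0.499]
contact_force: [0.3, -0.3, -1.0]
opening: 0.998
```

```bash
python3 - <<'E'
from look import *
p,im=look("l",[[.4593,-.0086,.014],[.4593,-.0086,.042]])
for t in(50,60,70):
    h=blob(im,220,150,430,295,dark(t));print(cv2.boundingRect(h.astype(np.int32)),outline(p,h,.014))
cv2.imwrite("pics/l2.png",im[120:420,150:500,::-1])
E
```

```text
[ 0.4601 -0.0097  0.0971] [-0.002  1.    -0.   ] 16.45 0.998
[[327.8, 238.7], [328.1, 252.3]]
(292, 204, 77, 75) (array([461.5,  -7.2]), array([49.6, 48.9]), 0.1)
(292, 204, 77, 75) (array([461.5,  -7.2]), array([49.6, 49. ]), 0.1)
(291, 203, 78, 77) (array([461.6,  -7.6]), array([50.5, 49.7]), 5.4)
```

View pics/l2.png

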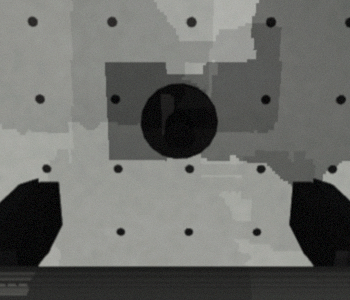

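Request:
{"fn": "carry_out", "kwargs": {"offset": [[0.001,0.002,-0.03],[0,0,-0.04],[0,0,-0.026],[0,0,-0.01],[0,0,0],[0,0,0]], "twist": [0,0,0,0,0,0]}}

```text
clock: 17.25
tool_pos: [0.4601, -0.007, -0.0084]
eef_rot: [0.5, 0.501, -0.5, -0.499]
contact_force: [0.9, 0.2, 1.1]
opening: 0.997
```

Request:
{"fn": "carry_out", "kwargs": {"offset": [[0,0,0],[0,0,0],[0,0,0],[0,0,0],[0,0,0],[0,0,0],[0,0,0],[0,0,0]], "twist": [0,0,0,0,0,0,0,0], "grip": 0.005}}

```text
clock: 18.25
tool_pos: [0.4593, -0.0068, -0.0093]
eef_rot: [-0.499, -0.501, 0.501, 0.499]
contact_force: [-0.2, 0.3, -1.1]
opening: 0.194
```

Request:
{"fn": "carry_out", "kwargs": {"offset": [[0,0,0.02],[0,0,0.05],[0.01,-0.01,0.05],[0.032,-0.03,0.029],[0.04,-0.038,0],[0.042,-0.038,0],[0.03,-0.026,0],[0.014,-0.012,0]], "twist": [0,0,0,0,0,0,0,0]}}

```text
clock: 19.25
tool_pos: [0.628, -0.1635, 0.139]
eef_rot: [-0.5, -0.5, 0.5, 0.5]
contact_force: [-0.1, 0.2, -1.2]
opening: 0.196
```

Request:
{"fn": "carry_out", "kwargs": {"offset": [[0,0,0],[0,0,0],[0,0,0],[0,0,0]], "twist": [0,0,0,0]}}

```text
clock: 19.75
tool_pos: [0.6269, -0.1601, 0.14]
eef_rot: [-0.499, -0.501, 0.501, 0.499]
contact_force: [-0.6, -1.0, -1.3]
opening: 0.192
```

```bash
python3 - <<'E'
from look import *
p,im=look("m",[[.6296,-.1613,.082]]);s=get_state()
f=lambda h:(h[...,2]>140)&(h[...,0]>90)&(h[...,0]<130)&(h[...,1]>12)
t=s["tool_pos"];print("disc exp",proj(p,[t+[0.0015,0,.023]]))
h=blob(im,230,150,430,380,dark(45));print(cv2.boundingRect(h.astype(np.int32)))
cv2.imwrite("pics/m2.png",im[120:420,150:500,::-1])
E
```

```text
[ 0.6269 -0.1601  0.14  ] [-0.005  1.     0.   ] 19.75 0.192
[[324.1, 256.7]]
disc exp [[325.89301132 318.35155484]]
(230, 260, 200, 120)
```

View pics/m2.png

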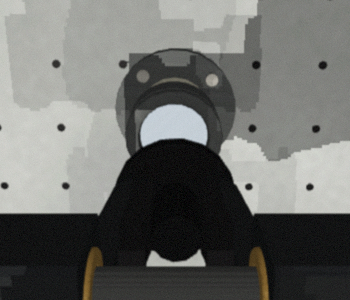

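Request:
{"fn": "carry_out", "kwargs": {"offset": [[0.001,-0.001,-0.02],[0,0,-0.02],[0,0,-0.013],[0,0,-0.006],[0,0,-0.004],[0,0,0],[0,0,0]], "twist": [0,0,0,0,0,0,0]}}

```text
clock: 20.68
tool_pos: [0.6287, -0.1618, 0.0773]
eef_rot: [0.499, 0.501, -0.501, -0.499]
contact_force: [-1.1, 0.4, 0.1]
opening: 0.195
```

Request:
{"fn": "carry_out", "kwargs": {"offset": [[0,0,-0.002],[0,0,-0.001],[0,0,0],[0,0,0]], "twist": [0,0,0,0]}}

```text
clock: 21.18
tool_pos: [0.6289, -0.1618, 0.0747]
eef_rot: [0.499, 0.501, -0.501, -0.499]
contact_force: [-0.8, -0.1, 6.1]
opening: 0.193
```

Request:
{"fn": "carry_out", "kwargs": {"offset": [[0,0,0],[0,0,0],[0,0,0],[0,0,0],[0,0,0],[0,0,0.03],[0,0,0.05],[0,0,0.03]], "twist": [0,0,0,0,0,0,0,0], "grip": 0.088}}

```text
clock: 22.18
tool_pos: [0.6292, -0.1616, 0.1862]
eef_rot: [0.5, 0.502, -0.5, -0.498]
contact_force: [0.2, 0.4, -0.2]
opening: 1.001
```

```bash
python3 - <<'E'
from look import *
p,im=look("n",[[.6296,-.1613,.098],[.6296,-.1613,.126]])
cv2.imwrite("pics/n2.png",im[100:400,150:500,::-1])
h=blob(im,220,150,430,295,dark(50));print(cv2.boundingRect(h.astype(np.int32)),outline(p,h,.098))
E
```

```text
[ 0.6292 -0.1616  0.1862] [-0.004  1.    -0.   ] 22.175 1.001
[[326.6, 238.2], [326.7, 251.5]]
(287, 168, 83, 109) (array([ 620.5, -160.5]), array([52.8, 71.3]), 88.0)
```

Request:
{"fn": "carry_out", "kwargs": {"offset": [[-0.02,-0.004,0.01],[-0.035,-0.007,0],[-0.04,-0.008,0],[-0.04,-0.008,-0.03],[-0.025,-0.005,-0.04],[-0.0125,-0.002,-0.026],[0,0,0],[0,0,0]], "twist": [-3,-5,-5,-5,-3,-2,0,0]}}

```text
clock: 23.22
tool_pos: [0.4575, -0.1955, 0.0985]
eef_rot: [0.589, 0.393, -0.391, -0.588]
contact_force: [0.6, 0.3, 0.3]
opening: 1.0
```

```bash
python3 - <<'E'
from look import *
p,im=look("o",[[.4567,-.1954,.046]])
cv2.imwrite("pics/o2.png",im[100:400,150:500,::-1])
for t in(130,150,170,190):
    h=blob(im,250,170,410,310,bright(t));print(cv2.boundingRect(h.astype(np.int32)),outline(p,h,.046))
E
```

```text
[ 0.4575 -0.1955  0.0985] [0.386 0.923 0.001] 23.225 1.0
[[325.9, 253.5]]
(250, 212, 160, 98) (array([ 462.4, -195.5]), array([94.7, 59. ]), 67.3)
(250, 263, 160, 47) (array([ 476.2, -201.3]), array([94.6, 29. ]), 67.3)
(285, 275, 90, 25) (array([ 476.6, -201.6]), array([52.3, 15.2]), 67.3)
(285, 276, 90, 23) (array([ 476.6, -201.6]), array([52.1, 13.9]), 67.3)
```

View pics/o2.png

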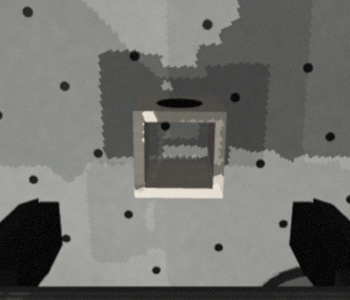

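Request:
{"fn": "carry_out", "kwargs": {"offset": [[0,0.0015,-0.03],[0,0,-0.04],[0,0,-0.025],[0,0,-0.009],[0,0,0],[0,0,0]], "twist": [0,0,0,0,0,0]}}

```text
clock: 24.02
tool_pos: [0.4568, -0.1945, -0.0052]
eef_rot: [0.589, 0.392, -0.391, -0.588]
contact_force: [0.5, -0.1, -0.5]
opening: 0.999
```

Request:
{"fn": "carry_out", "kwargs": {"offset": [[0,0,0],[0,0,0],[0,0,0],[0,0,0],[0,0,0]], "twist": [0,0,0,0,0], "grip": 0.04}}

```text
clock: 24.65
tool_pos: [0.4559, -0.1941, -0.0061]
eef_rot: [-0.589, -0.392, 0.391, 0.589]
contact_force: [-0.1, 0.1, 2.9]
opening: 0.587
```

Request:
{"fn": "carry_out", "kwargs": {"offset": [[0,0,0.02],[0,0.01,0.04],[0,0.035,0.04],[0,0.055,0.01],[0,0.055,0],[0.025,0.05,0],[0.035,0.045,0],[0.042,0.04,0]], "twist": [0,0,0,1,1,1,1,0]}}

```text
clock: 25.65
tool_pos: [0.5576, 0.0975, 0.1036]
eef_rot: [-0.574, -0.412, 0.413, 0.575]
contact_force: [1.0, -0.5, -1.1]
opening: 0.588
```

Request:
{"fn": "carry_out", "kwargs": {"offset": [[0.035,0.022,0],[0.022,0.01,0],[0.01,0.004,0],[0,0,0],[0,0,0],[0,0,0]], "twist": [0,0,0,0,0,0]}}

```text
clock: 26.4
tool_pos: [0.624, 0.1309, 0.1038]
eef_rot: [-0.575, -0.411, 0.412, 0.575]
contact_force: [0.7, -0.0, -1.5]
opening: 0.592
```

```bash
python3 - <<'E'
from look import *
p,im=look("q",[[.6254,.1323,.010],[.6254,.1323,.020]])
cv2.imwrite("pics/q2.png",im[60:440,120:530,::-1])
i=cv2.imread("pics/k_top.png")[:,:,::-1].copy();t=camera_params("top")
for th in(84,80,76):print(outline(t,blob(i,235,210,297,272,dark(th)),.010))
print(outline(t,blob(i,250,225,282,255,bright(110)),.020))
E
```

```text
[0.624  0.1309 0.1038] [ 0.322  0.947 -0.001] 26.4 0.592
[[328.9, 236.9], [329.1, 241.1]]
(array([657.8, 155.3]), array([23.1,  6.1]), 72.6)
(array([596.1,  98.7]), array([2.1, 6.4]), 1.2)
(array([596.1,  97.6]), array([2.1, 4.2]), 1.2)
(array([627.1, 134.8]), array([27.2, 27.6]), 70.5)
```

View pics/q2.png

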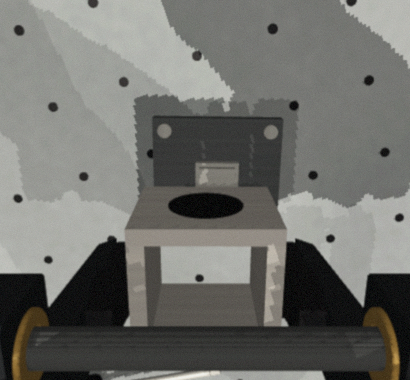

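```bash
python3 - <<'E'
from h import *
s=get_state();p=camera_params("wrist")
m=R.from_quat(s["eef_rot"]).as_matrix();x,z=m[:,0],m[:,2];print(s["tool_pos"],x,z)
for uv,h,d in(([338,177],.010,.042),([337,223],.020,.0125)): # far edge of plate, of stub top
    P=ray(p,[uv],h)[0];print(P,P-z*d)
E
```

```text
[0.62417292 0.1311661  0.10387904] [ 3.21829969e-01  9.46797310e-01 -5.70209796e-04] [-9.46797290e-01  3.21830229e-01  4.41536188e-04]
[0.58987051 0.15067675 0.01      ] [0.629636   0.13715989 0.00998146]
[0.61589738 0.14110834 0.02      ] [0.62773235 0.13708546 0.01999448]
```

Request:
{"fn": "carry_out", "kwargs": {"offset": [[0.0035,0.006,-0.02],[0,0,-0.03],[0,0,-0.025],[0,0,-0.01],[0,0,-0.006],[0,0,0],[0,0,0]], "twist": [0,0,0,0,0,0,0]}}

```text
clock: 27.32
tool_pos: [0.629, 0.138, 0.0136]
eef_rot: [0.575, 0.412, -0.411, -0.575]
contact_force: [0.2, 0.3, -1.1]
opening: 0.589
```

Request:
{"fn": "carry_out", "kwargs": {"offset": [[-0.001,-0.0005,-0.004],[0,0,-0.004],[0,0,-0.002],[0,0,-0.001],[0,0,0],[0,0,0]], "twist": [0,0,0,0,0,0]}}

```text
clock: 28.08
tool_pos: [0.6272, 0.137, 0.0039]
eef_rot: [0.575, 0.412, -0.412, -0.575]
contact_force: [-4.9, -1.5, 15.4]
opening: 0.59
```

Request:
{"fn": "carry_out", "kwargs": {"offset": [[0,0,0.001],[0,0,0],[0,0,0],[0,0,0],[0,0,0.03],[0,0,0.05],[0,0,0.025],[0,0,0]], "twist": [0,0,0,0,0,0,0,0], "grip": 0.088}}

```text
clock: 29.08
tool_pos: [0.6288, 0.1378, 0.1097]
eef_rot: [0.575, 0.413, -0.41, -0.574]
contact_force: [-0.5, -0.5, -0.7]
opening: 0.999
```

```bash
python3 - <<'E'
from look import *
p,im=look("s",[[.628,.137,.056]])
a=im[120:420,150:500,::-1]
b=cv2.imread("pics/n2.png")
cv2.imwrite("pics/s2.png",np.hstack([a,b]))
E
```

```text
[0.6288 0.1378 0.1097] [0.322 0.947 0.003] 29.075 0.999
[[324.4, 253.2]]
```

View pics/s2.png

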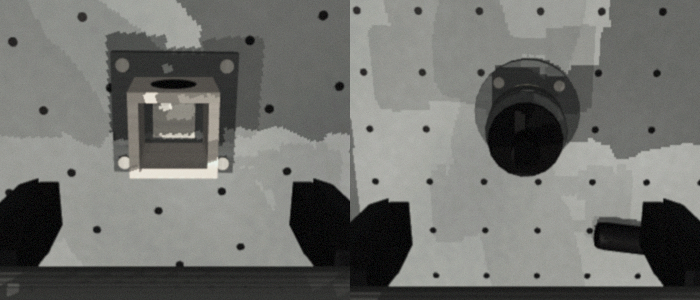

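Request:
{"fn": "carry_out", "kwargs": {"offset": [[-0.015,0.001,0],[-0.03,0.002,0],[-0.035,0.003,0],[-0.035,0.003,-0.005],[-0.03,0.002,-0.005],[-0.0155,0.002,0],[-0.007,0,0],[0,0,0]], "twist": [5,8,8,8,8,8,4.5,2]}}

```text
clock: 30.12
tool_pos: [0.4583, 0.1498, 0.0966]
eef_rot: [-0.337, -0.62, 0.622, 0.339]
contact_force: [0.1, 0.2, -0.4]
opening: 0.997
```

Request:
{"fn": "carry_out", "kwargs": {"offset": [[0,0,0],[0,0,0],[0,0,0]], "twist": [0,0,0]}}

```text
clock: 30.5
tool_pos: [0.46, 0.1502, 0.0977]
eef_rot: [0.339, 0.621, -0.62, -0.339]
contact_force: [-0.7, -0.8, -0.6]
opening: 1.003
```

```bash
python3 - <<'E'
from look import *
p,im=look("t",[[.4613,.151,.013],[.4613,.151,.041]])
print(R.from_quat(get_state()["eef_rot"]).as_matrix()[:,0])
for t in(125,140,160,180,200):
    h=blob(im,220,130,430,300,bright(t));print(t,cv2.boundingRect(h.astype(np.int32)),outline(p,h,.013))
g=im.max(2);print(g[140:300:8,250:400:8])
E
```

```text
[0.46   0.1502 0.0977] [-0.54   0.842  0.   ] 30.5 1.003
[[325.7, 242.0], [325.7, 255.7]]
[-5.40324850e-01  8.41456509e-01  1.41800068e-05]
125 (220, 130, 149, 170) (array([460.7, 124.4]), array([109.8,  98.2]), 32.7)
140 (220, 130, 148, 170) (array([460.7, 124.3]), array([109.8,  98.1]), 32.7)
160 (279, 203, 89, 83) (array([463.2, 151.1]), array([56.1, 55.3]), 34.5)
180 (280, 203, 77, 38) (array([452.7, 139.5]), array([24.2, 48. ]), 32.7)
200 (280, 203, 76, 38) (array([452.8, 139.3]), array([24.2, 47.4]), 32.7)
[[142 144 143 147 144 146 141 137 139 139 140 138 140 145  79  79  79 100
   89]
 [147 144 145 140 145 143 143 146 140 143 137 137 137 141  82  79  79  77
   80]
 [149 146 143 143 143 141 144 143 146 143 138 144 141 139  83  81  11  74
   78]
 [145 142 144 142 139 143 142 145 141 143 141 138 141 142  86  90  81  80
   81]
 [145 143 147 143 143 146 142 143 144 142 140 140 141 142  81 100 104 100
   82]
 [147 145  33 127 143 143 144 145 142 141 140 145 140 144  78  99 101 101
   80]
 [142 152 146 146 146 143 146 141 142 141 147 145 139 143  95  96 106  82
   79]
 [145 151 147 1
[... 338 characters left out ...]
 219 223 222 220 140 226 131 132  99  92  86
   81]
 [100 102 100 102 157 166 155 139 223 223 215 145 142 158 162 103 107 102
   82]
 [103 101 102 104 170 166 170 164 133 132 130 174 171 175 169 100  99 103
  105]
 [ 98 101 105 104 161 161 157 206 130 123 134 165 172 165 167 107 106 103
  102]
 [103 102 104 102 164 164 166 234 168 166 165 166 169 167 168 105 101 103
   23]
 [108 106 101 101 160 162 167 234 162 166 167 168 173 173 151  89  92  92
   92]
 [ 94  91  87  91 150 157 154 233 168 169 167 153 161 158 151  96  92  92
   88]
 [124  90  88  88 134 139 134 222 151 148 145 143 141 141 148  95  94  92
   92]
 [103  89  94  91  91  92  88  92 107 105 109  93  95  95  89  97  92  90
   89]]
```

```bash
python3 -c "
import cv2;a=cv2.imread('pics/t.png')[150:420,200:450];cv2.imwrite('pics/t2.png',cv2.resize(a,None,fx=2,fy=2))"
python3 - <<'E'
import cv2
g=cv2.imread('pics/t.png').max(2)
for v in range(198,292,5):print(v,' '.join('%3d'%x for x in g[v,274:376:3]))
E
```

```text
198 143 140 145 137 135 127 143 136 115 137 146 141 111 139 119 130 125 145 128 100 136 130 134 107 135 114 104 125  80  76  87 102 102 107
203 142 138 222 225 227 230 230 231 229 230 232 230 227 230 230 230 230 229 232 231 230 228 231 230 228 232 232 183 137 143 176 163 101 103
208 141 143 225 224 225 225 223 223 226 224 222 224 224 224 224 221 222 223 222 219 220 222 222 220 222 219 168 128 139 163 165 152  81  86
213 142 131 230 230 229 228 231 229 230 230 231 229 228 224 155 158 153 153 156 152 230 231 231 230 229 230 185 137 162 138 163 127  81  84
218  79 110 213 227 221 182 230 223 228 228 227 227 223 149  91  90  90  90  93  91 131 134 181 226 227 178 131 137 137 131 138 117  87  77
223  83  77 125 131 130 131 128 131 128 128 191 214 209 151 139 143 147 133 143 140 135 134 136 226 226 211 133 131 136 135 130 104  78  78
228  87  90 126 126 128 126 127 128 130 190 225 215 210 221 222 223 222 220 217 221 145 132 182 224 226 203 131 135 131 133 136 113  99  96
233 101  99 124 128 128 123 131 129 129 131 128 136 121 217 223 223 220 221 224 223 150 129 137 140 136 129 134 131 134 
[... 859 characters left out ...]

268 101 104 108 156 164 159 163 165 167 166 228 234 231 152 168 168 166 167 164 166 167 169 167 168 173 172 171 171 165 151 160  94  89  91
273  96 101 108 159 162 160 157 158 159 169 233 228 227 186 163 168 165 165 165 164 163 163 165 163 164 167 162 165 155 146 148  91  92  94
278  89  89  94 150 145 146 146 148 151 147 185 229 230 172 165 163 170 165 166 164 152 153 156 155 153 154 157 159 151 155 153  89 100  94
283  95  88  97 149 149 148 151 149 150 156 229 232 231 181 147 150 146 151 148 151 154 154 154 150 152 155 152 151 150 153 147  91  91  88
288  87  95  93  92  89  93  94  94  90  87  92  89  92 121 146 151 147 152 153 144  97  98  91  93  92  93  93  95  89  89  88  93  98  91
```

Request:
{"fn": "carry_out", "kwargs": {"offset": [[0.003,0.0005,-0.03],[0,0,-0.04],[0,0,-0.026],[0,0,-0.01],[0,0,0],[0,0,0]], "twist": [0,0,0,0,0,0]}}

```text
clock: 31.3
tool_pos: [0.4634, 0.151, -0.0074]
eef_rot: [0.339, 0.621, -0.62, -0.339]
contact_force: [0.0, 0.3, -0.7]
opening: 0.999
```

Request:
{"fn": "carry_out", "kwargs": {"offset": [[0,0,0],[0,0,0],[0,0,0],[0,0,0],[0,0,0],[0,0,0],[0,0,0],[0,0,0]], "twist": [0,0,0,0,0,0,0,0], "grip": 0.003}}

```text
clock: 32.3
tool_pos: [0.4628, 0.1507, -0.0083]
eef_rot: [-0.339, -0.621, 0.621, 0.339]
contact_force: [-0.4, 0.3, -0.4]
opening: 0.127
```

Request:
{"fn": "carry_out", "kwargs": {"offset": [[0,0,0.02],[0,0,0.05],[0.015,-0.001,0.038],[0.03,-0.003,0.01],[0.037,-0.003,0],[0.037,-0.003,0],[0.03,-0.002,0],[0.016,-0.002,0]], "twist": [0,0,-7.5,-9,-9,-9,-9,-8]}}

```text
clock: 33.3
tool_pos: [0.629, 0.1361, 0.1093]
eef_rot: [0.576, 0.41, -0.41, -0.576]
contact_force: [-0.4, 0.0, -1.3]
opening: 0.135
```

Request:
{"fn": "carry_out", "kwargs": {"offset": [[0,0,0],[0,0,0],[0,0,0],[0,0,0]], "twist": [0,0,0,0]}}

```text
clock: 33.8
tool_pos: [0.6272, 0.1368, 0.1099]
eef_rot: [-0.574, -0.412, 0.412, 0.575]
contact_force: [-0.1, 0.5, -0.4]
opening: 0.138
```

```bash
python3 - <<'E'
from look import *
s=get_state();p,im=look("u",[[.6285,.1367,.056]])
t=s["tool_pos"];m=R.from_quat(s["eef_rot"]).as_matrix();x,z=m[:,0],m[:,2]
print(s["opening"],np.degrees(np.arctan2(x[1],x[0])))
print("cover plate corners exp",proj(p,[t+[0,0,.0083+.013]+a*.028*x+b*.028*z for a in(-1,1) for b in(1,-1)]).round())
print("box far edge exp",proj(p,[np.array([.6285,.1367,.056])+a*.026*x+.026*z for a in(-1,1)]).round())
g=im.max(2)
for v in range(195,300,6):print(v,' '.join('%3d'%q for q in g[v,260:400:4]))
E
```

```text
[0.6272 0.1368 0.1099] [ 0.321  0.947 -0.   ] 33.8 0.138
[[326.8, 256.4]]
0.13812905341451762 71.30096730574274
cover plate corners exp [[254. 246.]
 [261. 373.]
 [399. 246.]
 [393. 373.]]
box far edge exp [[280. 212.]
 [374. 212.]]
195  97  63  55  62  67  57  61  60  64  58  66  64  99  62  63  58  59  60  59  58  58  70  61  53  70  75  76  76  59  92 100  57  60 100 100
201  96  59  59  57  61  55  57 102 100  99  95  97 102  92  87  69  59  64  76  86  89  98  97  94  92  97  94  72  53  58  56  53  56  98  95
207  20  52  63  54  57  61  94 102  99  96  99  38   8   9   7  19  11  10  17  13   7  11  56  98  97  97  92  92  57  57  56  59  56 101 103
213  53  50  60  61  53  94 107 107 102 102 101  99  95 104  96 102 101  99  99 100  98  99  98  97  99 100 103  99  74  59  60  58  59  97  98
219 117  71  54  55  53 153 242 244 244 242 192 151 150 152 146 151 147 152 150 149 150 149 149 154 160 185 188 191 144  60  63  52  65  95 100
225 107  81  56  54  63 237 241 244 178 179  93 101 184 189 123 127 124 126 128 132 126 134 107  98 111 136 191 189 128  58  58  59  69  97  99
231
[... 1024 characters left out ...]
 153 151 149 151 157 156 156 153 149  88  96  92  98  92  96  96 100 157 159 155 156 152 160 152 157 157 156 155 155 195 188
279 242 151 153 151 152 152 154 154 156 149 152 155 144  96  95 100  95  98  97  96  95 140 138 155 155 153 153 152 149 150 151 146 179 189 182
285 179 148 150 148 133 150 149 149 135 149 146 146 117  91  97  97  95 101  97  95  93 124 131 148 150 148 150 146 143 151 147 150 141 171 177
291 232 126 127 128 134 129 130 128 129 128 132 131 108  94  93  94  90  94  98  96  93 128 152 155 155 156 152 156 158 155 154 137 133 172 176
297 229 207 129 129 133 130 132 120 131 131 126 130 148 151 153 150 154 148 151 148 152 143 135 136 153 142 130 136 133 155 144 136 160 170 173
```

Request:
{"fn": "carry_out", "kwargs": {"offset": [[0.002,-0.0005,-0.02],[0,0,-0.022],[0,0,-0.012],[0,0,-0.006],[0,0,-0.004],[0,0,0],[0,0,0]], "twist": [0,0,0,0,0,0,0]}}

```text
clock: 34.72
tool_pos: [0.6302, 0.1364, 0.0464]
eef_rot: [0.575, 0.412, -0.411, -0.575]
contact_force: [1.2, -0.7, -0.4]
opening: 0.135
```

Request:
{"fn": "carry_out", "kwargs": {"offset": [[0,0,-0.002],[0,0,-0.001],[0,0,0],[0,0,0]], "twist": [0,0,0,0]}}

```text
clock: 35.22
tool_pos: [0.6298, 0.1362, 0.0428]
eef_rot: [-0.575, -0.412, 0.412, 0.575]
contact_force: [0.4, -1.5, -0.7]
opening: 0.135
```

Request:
{"fn": "carry_out", "kwargs": {"offset": [[0,0,-0.001],[0,0,-0.0005],[0,0,0],[0,0,0]], "twist": [0,0,0,0]}}

```text
clock: 35.72
tool_pos: [0.63, 0.1363, 0.0418]
eef_rot: [0.575, 0.412, -0.412, -0.575]
contact_force: [-1.0, -0.6, 6.8]
opening: 0.137
```

Seated (6.8 N at 0.0418). Release and retreat, then a numeric check.

Request:
{"fn": "carry_out", "kwargs": {"offset": [[0,0,0],[0,0,0],[0,0,0],[0,0,0],[0,0,0],[0,0,0.03],[0,0,0.05],[0,0,0.04]], "twist": [0,0,0,0,0,0,0,0], "grip": 0.088}}

```text
clock: 36.72
tool_pos: [0.63, 0.1364, 0.163]
eef_rot: [0.575, 0.412, -0.411, -0.575]
contact_force: [0.4, 0.1, -0.2]
opening: 0.993
```

Request:
{"fn": "carry_out", "kwargs": {"offset": [[0,0,0.02],[0,0,0],[0,0,0],[0,0,0]], "twist": [0,0,0,0]}}

```text
clock: 37.22
tool_pos: [0.6289, 0.1359, 0.1798]
eef_rot: [-0.574, -0.411, 0.413, 0.575]
contact_force: [-0.1, -0.4, 0.4]
opening: 1.001
```

```bash
python3 - <<'E'
from look import *
p,im=look("v",[[.6295,.1363,.063]])
for t in(115,130,150,170):
    h=blob(im,250,170,400,292,bright(t));print(t,cv2.boundingRect(h.astype(np.int32)),outline(p,h,.063))
s=get_state();z=R.from_quat(s["eef_rot"]).as_matrix();x,z=z[:,0],z[:,2];c=np.array([.6295,.1363,.063])
print("plate corners exp",proj(p,[c+a*.028*x+b*.028*z for a in(-1,1) for b in(1,-1)]).round())
g=im.max(2)
for v in range(190,310,6):print(v,' '.join('%3d'%q for q in g[v,250:400:4]))
t=camera_params("scene");i=snapshot("scene");a=cv2.imread("pics/a_scene.png")[:,:,::-1]
for n,roi,f in(("slide",(90,265,170,355),lambda h:h[...,1]>120),("driver",(280,295,360,335),dark(50)),("post",(500,200,550,255),dark(75))):
    for k in(a.copy(),i):
        m=cv2.moments(blob(k,*roi,f).astype(np.int32));print(n,round(m["m10"]/m["m00"],1),round(m["m01"]/m["m00"],1))
j=snapshot("top");t=camera_params("top")
print("cap top view",outline(t,blob(j,370,200,440,275,dark(50)),.098), "cover top view",outline(t,blob(j,235,205,300,275,bright(118)),.063))
E
```

```text
[0.6289 0.1359 0.1798] [ 0.321  0.947 -0.002] 37.225 1.001
[[327.2, 227.7]]
115 (250, 170, 150, 122) (array([632.7, 133.1]), array([111.9,  90.1]), 71.3)
130 (250, 170, 150, 122) (array([632.7, 133.1]), array([111.9,  90.1]), 71.3)
150 (283, 218, 117, 56) (array([647.5, 140.7]), array([85.1, 40.8]), 75.2)
170 (283, 242, 89, 31) (array([651.7, 129.1]), array([64.2, 21.9]), 76.8)
plate corners exp [[287. 189.]
 [289. 264.]
 [367. 189.]
 [365. 264.]]
190 134 135 135 137 131 123  40  91  93  59  83  86  88  90  86  92  85  94 118 123  93  89  91  90  88  91  91  89  91  80  47  45  65  81  93  94  95  98
196 125 136 138 133 136 136 132  94  88  66 127 123 122 129 123 122 123 173 232 232 214 156 155 157 156 155 123 125 121 114  44  43  65  78 102  98 100 103
202 126 124 132 139 137 140 135  90  91  57 127 129 127 130 127 131 123  98  74  70  84  83 167 160 164 128 132 125 124 103  44  45  75  81  98  97  98  95
208 125 123 135 139 135 135 134  93  95  59 124 126 124 126 128 125 121 109  86  80  84  88 144 162 161 149 127 124 123  96  45  45  75  78  96  96  96  93
214 127 126 126 136 134 
[... 2107 characters left out ...]
 146 144 143 142 144 142 145 146 147 147 143 144 143
298 143 139 143 140 141 137 137 146 143 143 142 140 141 145 139 145 140 141 142 146 144 146 146 145 144 143 147 146 152 145 148 144 141 140 148 142 143 141
304 141 142 140 136 141 140 144 140 140 140 136 141 142 144 148 145 142 137 141 138 148 142 143 140 146 147 140 146 148 146 146 149 146 141 141 137 141 142
slide 128.9 310.8
slide 129.0 310.8
driver 317.6 316.8
driver 317.6 316.8
post 529.0 235.5
post 531.3 233.5Traceback (most recent call last):
  File "<stdin>", line 14, in <module>
  File "h.py", line 16, in blob
    c=max(cv2.findContours(m,0,cv2.CHAIN_APPROX_NONE)[0],key=cv2.contourArea)
ValueError: max() iterable argument is empty
```

```bash
python3 -c "
from plant import job,get_state
s=get_state();print(s['clock'],s['contact_force']);print(job.finish_job())"
```

```text
37.375 [ 0.567672   -0.37199178 -0.99664295]
the job is handed in; nothing more can be done
None
```

I put all five parts in place in the order asked and handed the job in at 37 s. No verdict is reported.

**Sequence:** tube, lens cell, dust cap, filter box, box cover. Each part stopped within 0.1 mm of its expected seated height with 6–15 N of support, and was then let go.

**Last checks:**
- **Column:** the lens glass measured 0.5 mm from where the lens cell was let go. The picture after releasing the cap shows it standing centred on the cell.
- **Box and cover:** the cover plate's edges lie within 1–2 mm of where they should be. The gripper held it within about 0.5° of square with the seat.
- **Bystanders:** the slide box and screwdriver are unmoved in the scene picture.

**What disagreed or failed:**
- **Tool position:** the real fingertips sit about 26–34 mm above the reported tool position. The first grasp of the lens cell closed above it without moving it. I confirmed this in the pictures and gripped lower from then on.
- **Top camera:** its positions came out about 2–4 mm short towards the edges, so I used the wrist camera for the final placing.
- **Post holder:** its outline shifted about 2 px. I put this down to a changed shadow, as the gripper was never low near it.
- **Checks not completed:** the last automatic look at the cap from the top camera failed to find it. I had also used up the 16 pictures, so the cover was checked from pixel values only.

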